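# Clamp a carving wax blank in the cam-strap fixture

### The arm

A 7-joint arm with a two-finger parallel gripper is mounted at the origin on a cart in front of the work surface, level with it; the furniture and walls round the work are solid. World frame = base frame: x ahead of the robot, y to its left, z up, the work surface at z = 0. Lengths are in m, angles in rad, forces in N, time in s.
With the tool pointing down it reaches from about 0.425 to 0.95 m from the base axis. Payload 4.7 kg.
Tool frame: the origin (TCP) lies on the centre line of the jaws, within the pads' length; the fingertips stand robot.nose_length ahead of it and the grasp point (between the pads) lies 8 mm behind it (robot.nose_length is the distance from the TCP to the fingertips, in m); z points along the fingers, y is the line along which they close (so a half turn about z gives the same grasp; the last joint's range is limited). The gripper opens to 85 mm and grips with 20 to 120 N. Pads are 22 mm wide; open, the fingers measure 114 mm over their backs; the gripper's body (76 mm by 85 mm) begins 54 mm behind the grasp point. The pads swing forward as they close: fully open they stand 13 mm farther back than shut.
Start: joints at [-1.26, 0.469, -0.049, 1.532, 0.024, 1.141, -0.082], TCP at [0.225, 0.636, 0.217] pointing down, gripper open.
Joint ranges: [-2.59, 2.59], [-0.33, 1.99], [-1.39, 1.29], [0.1, 2.45], [-1.04, 4.18], [0.21, 1.99], [-2.66, 2.66]. Speed limits (rad/s): [2.57, 2.57, 3.14, 3.14, 3.14, 3.14, 3.14].

### API

Orientations are given as [roll, pitch, yaw] about the fixed x, y, z axes, in that order (R = Rz(yaw) Ry(pitch) Rx(roll)).
In Python, from plant import robot gives the robot as it stands. Calls block until the motion is done:
- robot.goto(position, orientation): joint-space move of the TCP to a pose.
- robot.move_straight(position, vel=0.15, attitude=None, contact_N=None): straight line of the TCP; attitude=None keeps the orientation; vel is the mean speed in m/s. With contact_N (N) it stops when the force on the tool has changed by that much, and returns True; else False.
- robot.move_joints(angles): joint-space move.
- robot.grip(opening, strength=None): opening from 0.0 (shut) to 1.0 (fully open); strength is the grip in N (None keeps the last); returns when the fingers have stopped.
- robot.sleep(seconds).
- robot.inverse_kinematics(position, orientation): joint angles nearest the present ones, or None.
- robot.sense(): the state.
- robot.grab_frame(name): name is "side" or "top" or "wrist"; returns a dict with "image" (400x640x3 uint8, red, green, blue), "range_z" (400x640 float32, m along the optical axis (not along the pixel's ray), 0 where there is no reading), "fx", "fy", "cx", "cy" (pixels), "R" (3x3) and "t" (3): a world point X has camera coordinates R X + t. Camera axes: x right, y down, z forward; pixel columns grow to the right and rows downward; lengths in m; the calibration is good to about 2 mm. A picture is of the moment at which its call begins.
A pose or a line that the arm cannot do raises robot.IKError and nothing moves.
- robot.close_job(): hands the job in; it is judged then, once.
The state is a dict: "t": time; "joint_pos": joint angles; "joint_velocities": joint speeds; "effort": joint torques, N m; "tcp_pos": TCP position; "tcp_rot": TCP orientation; "wrist_force": force on the tool from outside, world axes, zero at the start; "torque": the same for the moment, N m; "opening": opening from 0.0 (shut) to 1.0 (fully open); "gripper_force": force on a finger pad.
Only numpy, scipy, OpenCV 4.12 (cv2) and the standard library are available. Lean on these libraries where they do the work, as an engineer would, in place of code of your own. Each camera call takes 0.05 s, during which the arm holds its last target. There are 200 camera calls.

### The job

Clamp the green wax block in the bench fixture, ready for carving: with the fingertips push the block along its channel until it is fully home against the end stop, then swing the steel strap over it until it meets its stop pin, and then push the red cam lever fully down so that the rubber foot holds the wax. Do not lift the block out of its channel, and leave the other things on the bench where they lie.

Things in the scene. Friction and masses are not known exactly. Their poses are not given: they have to be found in the camera images.
- fixture: Holding fixture screwed to the bench. Origin on the bench top under the centre of the wax block when home; x along the channel towards the end stop, z up. Aluminium plate 12 mm thick, x -73 to +61, y -120 to +40 mm. Channel along x, 38 mm wide between dark rails (tops 18 mm above the bench), open at -x. Strap and lever turn on a vertical post at x 0, y -85 mm.
- end_stop (a point): Middle of the end stop's inner face, 12 mm above the bench: x = +35 mm, y = 0 in the fixture frame. Dark steel bar across the channel's +x end, 50 mm wide, 10 mm thick, top 28 mm above the bench (screw heads 31 mm).
- wax_green: Green carving wax block, 70 x 34 x 22 mm, about 60 g, loose in the channel on the plate; its top 34 mm above the bench. Origin at the centre of its underside; its long side, its own y axis, lies along the channel. It starts 13 to 26 mm short of the end stop; home is its end face against the stop, its origin then at x = 0 of the fixture.
- strap (a joint): Strap's turn about the post, rad. 0: across the block, against its stop pin; grows clockwise from above to 1.57, starts at 1.0 to 1.5. It points along (sin q, cos q) in the fixture frame. Stays where left; 1 N at the tip moves it. Steel bar 20 mm wide, 97 mm from post axis to tip, underside 49 and top 61 mm above the bench (5 mm lower when clamped). With the lever up it clears block and end stop.
- stop_pin (a point): Top of the steel stop pin, 8 mm thick, that the strap meets when over the wax: (-14, -49) mm in the fixture frame, 53 mm above the bench. A like pin at (36, -99) mm stops the strap when swung away.
- spindle_top (a point): Top of the dark upright clamp spindle near the strap's tip: 85 mm from the post axis, 83.5 mm above the bench (lever up). Spindle 8 mm thick, head 13 mm, brass hex nut 15 mm across on the strap; the black rubber foot under it is 17 mm across and hangs about 2 mm above the top of the wax while the lever is up.
- clamp_foot: Black sprung rubber foot under the spindle (its origin lies on the post axis at the bench, so use spindle_top for its place). With the strap over the wax and the lever down it presses on the wax with about 9 N.
- cam_lever (a joint): Cam lever on the post, rad. 0: raised, 1.15 rad (66 degrees) above level; grows as pushed down to 1.15: level, cam locked. Starts at 0 to 0.15; stays where left; takes about 4 N at 65 mm from its pin. It turns with the strap, pointing away from the strap's tip (level direction (-sin q, -cos q) in the fixture frame). 102 mm long; red grip 40 to 102 mm from the pin, 18 wide, 11 mm thick.
- cam_pin (a point): The lever's horizontal pin: on the post axis, 74.5 mm above the bench. The lever's middle line runs through it.
- lever_end (a point): Point on the middle line of the red lever grip, 100 mm from the pin, near its end.
- wax_blue: Blue wax block, 30 x 45 x 30 mm, bystander. Origin at the centre of its underside.
- file_wood: Needle file with wooden handle, 156 x 13 x 13 mm, lying, bystander. Origin at the centre of its underside.
- loupe: Black loupe, 30 x 30 x 27 mm, bystander. Origin at the centre of its underside.
- tweezers: Steel tweezers, 126 x 8 x 10 mm, lying, bystander. Origin at the centre of its underside.
- pliers_red: Pliers with red handles, 157 x 47 x 10 mm, bystander. Origin at the centre of its underside.
- caliper: Steel caliper, 76 x 176 x 7 mm, bystander. Origin at the centre of its underside.

How it is judged:
On the way, in this order (a step that is already met when the one before it is completed fails the run):
1. the green block is home against the end stop (x of wax_green in the frame of fixture between -0.003 and 0.003 m and z of wax_green in the frame of fixture below 0.0145 m and y of wax_green in the frame of fixture between -0.004 and 0.004 m), for 0.1 s.
2. the strap is swung over the block to its stop pin (all of step 1 and value of joint strap below 0.08 rad), for 0.2 s.
3. the cam lever is down and the foot presses on the wax (all of step 2 and value of joint cam_lever above 1.07 rad and contact force between clamp_foot and wax_green above 4 N), for 0.2 s.
At the end, for the whole second after the job is handed in: The green block lies flat in the channel within 3 mm of the end stop, the strap is within 0.08 rad of its stop pin, the lever within 0.08 rad of fully down, the foot presses on the wax with more than 4 N, and the block is at rest (all of step 3 and linear speed of wax_green below 0.01 m/s); the robot touches nothing.
It fails at once if the green block is lifted or tipped out of its channel (more than 6 mm up or 0.2 rad over) (height (world z) of wax_green above 0.018 m or angle between wax_green's own z axis and vertical above 0.2 rad).
It fails at once if another thing on the bench is moved more than 15 mm (distance of any of wax_blue, file_wood, loupe, tweezers, pliers_red, caliper from where it was at the start of the episode above 0.015 m).
It also fails if it takes over 58 s, if anything falls off the work surface, if the arm or the gripper's body presses on something with over 40 N, if the wrist force passes 120 N, or if a joint passes its speed limit or range.

## Working session

There is one attempt and no reset: what is moved stays moved. The work goes in short steps, each a Python script; the robot and the scene stay as the last script left them, time stands still between calls to the robot, and variables do not carry over. Pictures are saved under pics/ and viewed, at most 10 in all, crops included, and the job is handed in when it is done.

```bash
mkdir -p pics; ls; python3 - <<'E'
from plant import robot
import cv2,numpy as np,pickle
s=robot.sense();print(s['t'],s['tcp_pos'],s['tcp_rot'],s['opening'],robot.nose_length)
for n in ('top','side'):
    f=robot.grab_frame(n);pickle.dump(f,open(n+'.pkl','wb'))
    print(n,f['fx'],f['cx'],f['cy'],f['R'].tolist() if hasattr(f['R'],'tolist') else f['R'],f['t'])
    cv2.imwrite(f'pics/{n}0.png',f['image'][...,::-1])
E
```

```text
pics
0.0 [0.2247749  0.63583063 0.21575537] [-3.13962632e+00  9.36710237e-05  2.80184633e+00] 1.0020955273371366 0.011
top 362.0946641099298 321.3830492483427 199.95245945337265 [[-0.019614922348757422, -0.9993796695876068, -0.029249458733753158], [-0.9961458595073248, 0.022036241583721475, -0.08489894371119419], [0.08549082645328017, 0.027471441022071972, -0.9959601591030164]] [-0.00515611  0.55320167  1.0271044 ]
side 431.132942629619 319.1249783802809 202.90675666713233 [[-0.9757069118131314, -0.21876428375085924, 0.011756291722157534], [-0.19122965564526523, 0.8242601603833861, -0.5329412789478295], [0.10689827426986936, -0.5222426410776206, -0.8460705542674296]] [0.48988974 0.18825114 1.18831646]
```

View pics/top0.png

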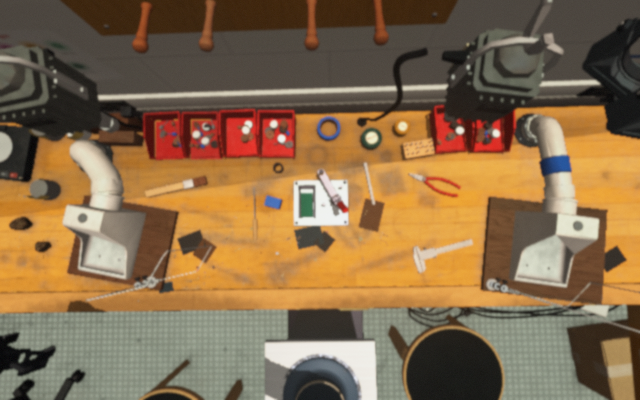

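View pics/side0.png

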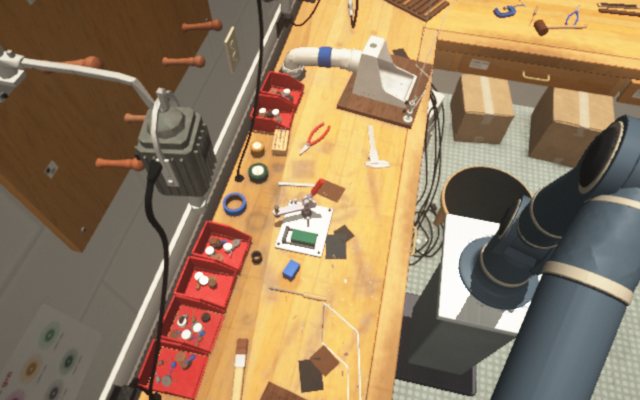

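The top view shows the white fixture plate at about (321,203). The green block is at (307,202) with its long side along world x, the strap tip is near (322,172) and the red lever near (342,208), so fixture yaw is close to 0. In the side view the fixture is at about (305,228), with the blue wax at (291,270) and tweezers beyond it. Next I'll locate the plate and look from close by.

```bash
cat > h.py <<'E'
import numpy as np,cv2,pickle
from plant import robot
def onplane(f,u,v,z):
    R=np.array(f['R']);t=np.array(f['t']);c=-R.T@t
    d=R.T@np.array([(u-f['cx'])/f['fx'],(v-f['cy'])/f['fy'],1.])
    return c+d*(z-c[2])/d[2]
def proj(f,X):
    p=np.array(f['R'])@X+f['t'];return f['fx']*p[0]/p[2]+f['cx'],f['fy']*p[1]/p[2]+f['cy']
def show(name,fn,sc=1):
    f=robot.grab_frame(name);pickle.dump(f,open(fn+'.pkl','wb'))
    cv2.imwrite(f'pics/{fn}.png',f['image'][...,::-1]);return f
def green(f):
    h=cv2.cvtColor(f['image'],cv2.COLOR_RGB2HSV)
    return cv2.inRange(h,(50,90,30),(90,255,255))
E
python3 - <<'E'
from h import *
f=pickle.load(open('top.pkl','rb'))
for p in [(294,181),(349,181),(321,203),(294,225),(349,225)]: print(p,onplane(f,*p,0.012).round(3))
c=onplane(f,321,203,.012)
p=[c[0]-.03,c[1]+.0,0.36]
robot.goto(p,[np.pi,0,np.pi]) if robot.inverse_kinematics(p,[np.pi,0,np.pi]) is not None else robot.goto(p,[np.pi,0,0])
s=robot.sense();print(s['t'],s['tcp_pos'],s['tcp_rot'],s['joint_pos'])
f=show('wrist','w1');print(f['R'],f['t'],f['fx'])
E
```

```text
(294, 181) [0.612 0.063 0.012]
(349, 181) [ 0.608 -0.099  0.012]
(321, 203) [ 0.545 -0.015  0.012]
(294, 225) [0.482 0.065 0.012]
(349, 225) [ 0.479 -0.095  0.012]
2.675 [ 0.51513243 -0.01402727  0.3597388 ] [-3.14158744e+00 -4.40106232e-04 -3.13986389e+00] [-0.55727302  0.10139446  0.55885017  1.72215337 -0.05522901  1.33417635
  1.58477281]
[[-6.75307702e-04  9.99998237e-01 -1.75237354e-03]
 [ 9.64352185e-01  1.11494910e-03  2.64619765e-01]
 [ 2.64621253e-01 -1.51120549e-03 -9.64351237e-01]] [ 0.01484613 -0.56916397  0.38063575] 301.40542399658807
```

View pics/w1.png

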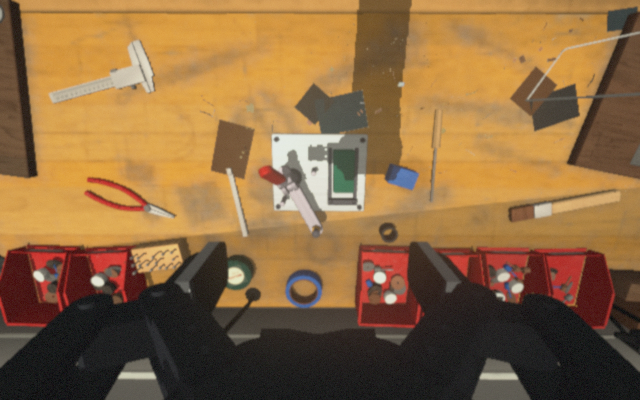

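The wrist view shows the fixture at (320,172). The block is at (344,171) with the end stop below it (+x), the spindle is at (316,231), and the red lever end at (268,172). I'll take one closer look and measure from it.

```bash
python3 - <<'E'
from h import *
robot.move_straight([0.505,-0.015,0.2],vel=.2)
f=show('wrist','w2')
im=f['image'];h=cv2.cvtColor(im,cv2.COLOR_RGB2HSV)
def fit(m,z):
    m=cv2.morphologyEx(m,cv2.MORPH_OPEN,np.ones((3,3)))
    n,l,s,_=cv2.connectedComponentsWithStats(m);i=1+np.argmax(s[1:,4])
    c=max(cv2.findContours((l==i).astype(np.uint8),0,1)[0],key=cv2.contourArea)[:,0]
    P=np.array([onplane(f,u,v,z)[:2] for u,v in c])*1000
    r=cv2.minAreaRect(P.astype(np.float32));return r,cv2.boundingRect(c)
print('plate',fit(cv2.inRange(h,(0,0,140),(179,50,255)),.012))
print('green',fit(green(f),.034))
print('red',fit(cv2.inRange(h,(0,150,90),(8,255,255)) ,.12))
cv2.imwrite('pics/w2c.png',cv2.resize(im[60:380,160:520],None,fx=1.8,fy=1.8)[...,::-1])
E
```

```text
plate (((378.4857177734375, -315.3720703125), (88.40886688232422, 72.7293930053711), 88.40165710449219), (0, 15, 81, 76))
green (((558.4044189453125, 28.477575302124023), (31.732868194580078, 30.90569496154785), 1.191741704940796), (342, 207, 28, 27))
red (((542.3111572265625, -252.6380157470703), (67.21597290039062, 32.26220703125), 71.84449005126953), (0, 212, 81, 45))
```

View pics/w2c.png

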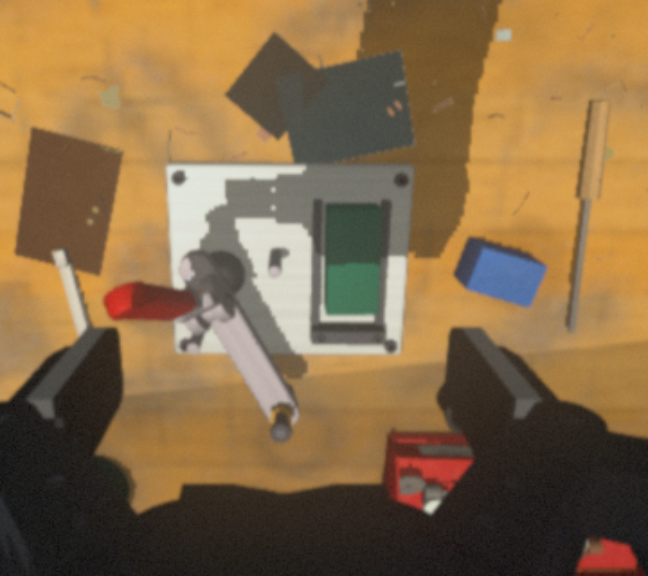

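The crop shows plate corners at about (166,165), (413,165), (401,353) and (176,354). The green top spans (326,204) to (383,314), the pin top is at (275,270), the spindle head at (282,430) and the lever end near (112,302).

```bash
python3 - <<'E'
from h import *
f=pickle.load(open('w2.pkl','rb'))
g=lambda x,y,z:(onplane(f,160+x/1.8,60+y/1.8,z)*1000).round(1)[:2]
C=[(166,165,-73,-120),(413,165,-73,40),(401,353,61,40),(176,354,61,-120)]
W=np.array([g(x,y,12) if 0 else g(x,y,.012) for x,y,_,_ in C]);F=np.array([[c[2],c[3]] for c in C],float)
print(W)
Fc=F-F.mean(0);Wc=W-W.mean(0)
th=np.arctan2((Fc[:,0]*Wc[:,1]-Fc[:,1]*Wc[:,0]).sum(),(Fc*Wc).sum())
R=np.array([[np.cos(th),-np.sin(th)],[np.sin(th),np.cos(th)]]);o=W.mean(0)-R@F.mean(0)
print('yaw',th,'o',o,'res',(W-(F@R.T+o)).round(1).tolist())
inv=lambda w:((w-o)@R).round(1)
for n,x,y,z in [('pin',275,271,.053),('spin',282,430,.0835),('gr1',326,204,.034),('gr2',384,204,.034),('gr3',326,314,.034),('gr4',380,314,.034),('stopTL',312,325,.028),('stopTR',385,325,.028),('stopBL',312,343,.028),('stopBR',385,342,.028),('blue',500,270,.03),('tweez',60,250,.01),('file',572,328,.005)]:
    print(n,g(x,y,z),inv(g(x,y,z)))
s=inv(g(282,430,.0835))-[0,-85];print('q',np.arctan2(s[0],s[1]),np.hypot(*s))
E
```

```text
[[483.  -89.9]
 [483.1  67.6]
 [614.9  67.4]
 [615.6 -90.7]]
yaw -0.0004422430279528084 o [555.16768913  28.59734263] res [[0.9, 1.5], [0.9, -1.0], [-1.3, -1.2], [-0.5, 0.7]]
pin [540.6 -20. ] [-14.5 -48.6]
spin [627.8 -15.9] [ 72.7 -44.5]
gr1 [504.   10.9] [-51.2 -17.7]
gr2 [504.   46.2] [-51.2  17.6]
gr3 [576.1  12.4] [ 20.9 -16.2]
gr4 [576.1  47.1] [20.9 18.5]
stopTL [586.4   3.8] [ 31.2 -24.8]
stopTR [586.4  51.9] [31.2 23.3]
stopBL [599.4   3.9] [ 44.2 -24.7]
stopBR [598.7  52.5] [43.5 23.9]
blue [547.6 122.9] [-7.6 94.3]
tweez [ 540.  -164.8] [ -15.1 -193.4]
file [599.1 188.8] [ 43.9 160.2]
q 1.062530689412441 83.21982936776547
```

Fixture origin is at about (0.555, 0.029) with yaw 0. The block is about 15.5 mm short of home and strap q is about 1.06. Next I push the block.

```bash
python3 - <<'E'
from h import *
robot.grip(0.0,40)
robot.move_straight([.474,.0285,.15],vel=.2)
print(robot.move_straight([.474,.0285,.034],vel=.1,contact_N=8))
print(robot.move_straight([.519,.0285,.034],vel=.03,contact_N=6))
s=robot.sense();print(s['t'],s['tcp_pos'],s['wrist_force'],s['opening'])
robot.sleep(.2)
robot.move_straight([s['tcp_pos'][0]-.02,.0285,.034],vel=.1)
robot.move_straight([.485,.0,.2],vel=.25)
f=show('wrist','w3')
cv2.imwrite('pics/w3c.png',cv2.resize(f['image'][60:380,160:520],None,fx=1.8,fy=1.8)[...,::-1])
print(robot.sense()['t'])
E
```

```text
False
False
7.9667 [0.51879351 0.02849167 0.03397838] [ 0.27485566 -0.71879744 -0.53977156] 0.0005135003035250645
9.3917
```

View pics/w3c.png

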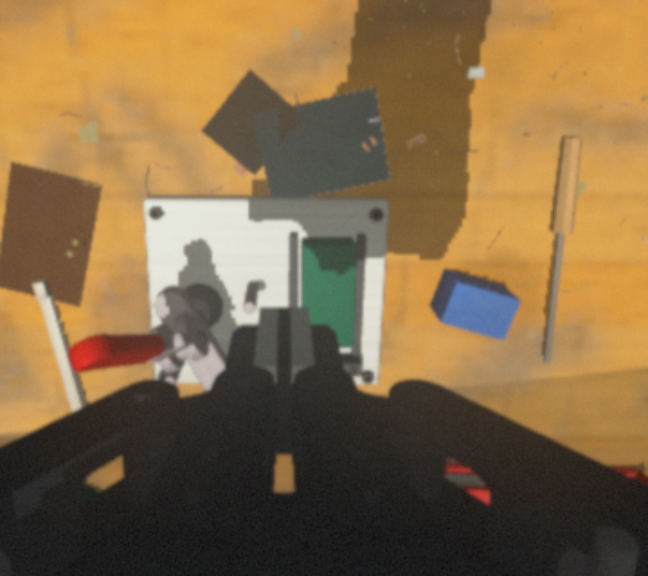

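The green top now spans crop rows 238 to 347, columns 302 to 356. I'll compute its position, then push again until the force rises.

```bash
python3 - <<'E'
from h import *
f=pickle.load(open('w3.pkl','rb'))
g=lambda x,y,z:(onplane(f,160+x/1.8,60+y/1.8,z)*1000).round(1)[:2]
print('rear',g(328,238,.034),'front',g(328,347,.034),'plate',g(144,199,.012),g(387,200,.012))
robot.move_straight([.490,.0285,.15],vel=.25)
robot.move_straight([.490,.0285,.034],vel=.15,contact_N=8)
print(robot.move_straight([.535,.0285,.034],vel=.03,contact_N=6))
s=robot.sense();print(s['t'],s['tcp_pos'],s['wrist_force'])
robot.sleep(.2);print(robot.sense()['wrist_force'])
robot.move_straight([s['tcp_pos'][0]-.02,.0285,.034],vel=.1)
robot.move_straight([.485,-.04,.2],vel=.25)
f=show('wrist','w4')
cv2.imwrite('pics/w4c.png',cv2.resize(f['image'][60:380,160:520],None,fx=1.8,fy=1.8)[...,::-1])
E
```

```text
rear [502.7  27.7] front [576.2  29.3] plate [482.5 -89.8] [483.2  67.1]
False
12.35 [0.53479446 0.02849756 0.03399248] [-0.43977281  0.2433517   0.52520946]
[ 0.47517716 -0.07465207  1.12764625]
```

View pics/w4c.png

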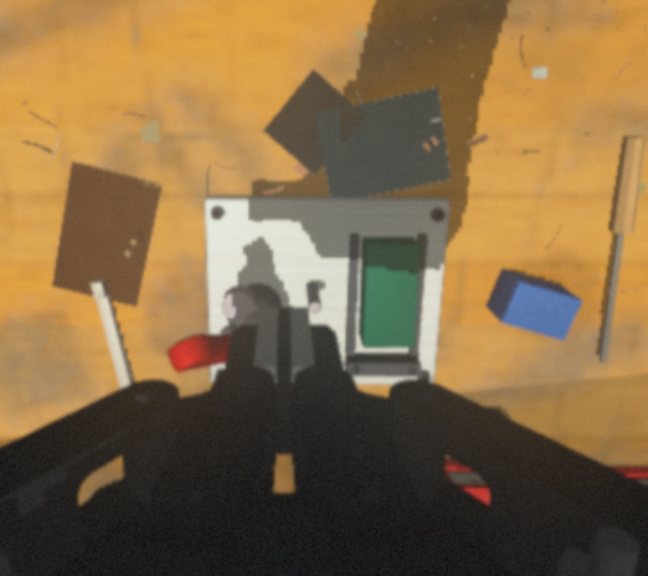

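The block has not moved (rear edge still at about 503 mm), so the fingertips passed over it. I'll measure the real tip position from the depth image.

```bash
python3 - <<'E'
from h import *
print(robot.nose_length,robot.sense()['opening'],robot.sense()['tcp_pos'])
f=pickle.load(open('w4.pkl','rb'));R=np.array(f['R']);D=f['range_z']
print(proj(f,np.array([.485,-.04,.2-.011])))
for cx,cy in [(266,312),(300,312),(266,335),(300,335),(266,365),(300,365),(268,325),(390,300),(390,245)]:
    u,v=int(160+cx/1.8),int(60+cy/1.8);d=D[v,u]
    X=R.T@(np.array([(u-f['cx'])/f['fx'],(v-f['cy'])/f['fy'],1])*d-f['t']);print(cx,cy,d,X.round(4))
E
```

```text
0.011 0.0017147309545386131 [ 0.48428476 -0.03916617  0.19859581]
(np.float64(315.9797665230223), np.float64(229.45393262090565))
266 312 0.14391567 [ 0.4732 -0.0441  0.2231]
300 312 0.14523654 [ 0.4737 -0.035   0.2218]
266 335 0.13114421 [ 0.4737 -0.0436  0.2365]
300 335 0.13125584 [ 0.4738 -0.0353  0.2363]
266 365 0.11612039 [ 0.4733 -0.0431  0.2519]
300 365 0.11728901 [ 0.4738 -0.0357  0.2508]
268 325 0.13579696 [ 0.4731 -0.0433  0.2315]
390 300 0.34399414 [0.5426 0.0275 0.0345]
390 245 0.33474097 [0.5071 0.0257 0.0344]
```

```bash
python3 - <<'E'
from h import *
f=pickle.load(open('w4.pkl','rb'));R=np.array(f['R']);D=f['range_z']
for u in (307,322,327):
  for v in range(222,240,2):
    d=D[v,u];X=R.T@(np.array([(u-f['cx'])/f['fx'],(v-f['cy'])/f['fy'],1])*d-f['t']);print(u,v,X.round(4))
print(proj(f,np.array([.4735,-.04,.188])),proj(f,np.array([.4735,-.04,.211])),proj(f,np.array([.4735,-.04,.222])))
E
```

```text
307 222 [ 0.542  -0.0517  0.0229]
307 224 [ 0.5442 -0.0517  0.0238]
307 226 [ 0.5466 -0.0517  0.0241]
307 228 [ 0.5478 -0.0516  0.0274]
307 230 [ 0.4739 -0.0443  0.2174]
307 232 [ 0.473  -0.0441  0.2223]
307 234 [ 0.4735 -0.0441  0.2235]
307 236 [ 0.4733 -0.0439  0.2265]
307 238 [ 0.4737 -0.0439  0.2279]
322 222 [ 0.5459 -0.0338  0.0126]
322 224 [ 0.5482 -0.0338  0.0133]
322 226 [ 0.5509 -0.0338  0.0131]
322 228 [ 0.5538 -0.0338  0.0123]
322 230 [ 0.4737 -0.0368  0.2179]
322 232 [ 0.4736 -0.0369  0.2207]
322 234 [ 0.4736 -0.0369  0.2234]
322 236 [ 0.4735 -0.0369  0.226 ]
322 238 [ 0.4736 -0.037   0.228 ]
327 222 [ 0.5461 -0.0278  0.0119]
327 224 [ 0.5487 -0.0277  0.0119]
327 226 [ 0.5505 -0.0278  0.014 ]
327 228 [ 0.554  -0.0277  0.0117]
327 230 [ 0.4737 -0.0344  0.2181]
327 232 [ 0.4733 -0.0345  0.2214]
327 234 [ 0.4738 -0.0345  0.2228]
327 236 [ 0.4738 -0.0346  0.2253]
327 238 [ 0.4736 -0.0347  0.2281]
(np.float64(315.96128848735145), np.float64(210.60459694284853)) (np.float64(315.6886356987767), np.float64(224.56938495014083)) (np.float64(315.528746160811), np.float64(232.7586410144075))
```

The closed tips are about 19 mm behind the TCP (z 0.2175 against 0.1986), not 11 mm ahead. That explains the miss, because they passed at about 53 mm height. I'll redo the push with tips at about 24 mm, guarding the descent.

```bash
python3 - <<'E'
from h import *
robot.move_straight([.474,.0285,.12],vel=.25)
print(robot.move_straight([.474,.0285,.005],vel=.1,contact_N=6))
print(robot.sense()['tcp_pos'])
print(robot.move_straight([.525,.0285,.005],vel=.03,contact_N=6))
s=robot.sense();print(s['t'],s['tcp_pos'],s['wrist_force'])
robot.sleep(.15);s=robot.sense();print(s['tcp_pos'],s['wrist_force'])
robot.move_straight([s['tcp_pos'][0]-.015,.0285,.005],vel=.1)
robot.move_straight([.475,-.04,.17],vel=.25)
f=show('wrist','w5')
cv2.imwrite('pics/w5c.png',cv2.resize(f['image'][60:380,160:520],None,fx=1.8,fy=1.8)[...,::-1])
print(robot.sense()['t'])
E
```

```text
False
[0.47453685 0.02850694 0.0055181 ]
True
16.85 [0.50899175 0.02857547 0.00436897] [ 1.03608418 -0.60382214  0.25565313]
[0.50841278 0.02859422 0.00416048] [ 0.10814388 -0.95882938 -0.13286215]
18.2167
```

View pics/w5c.png

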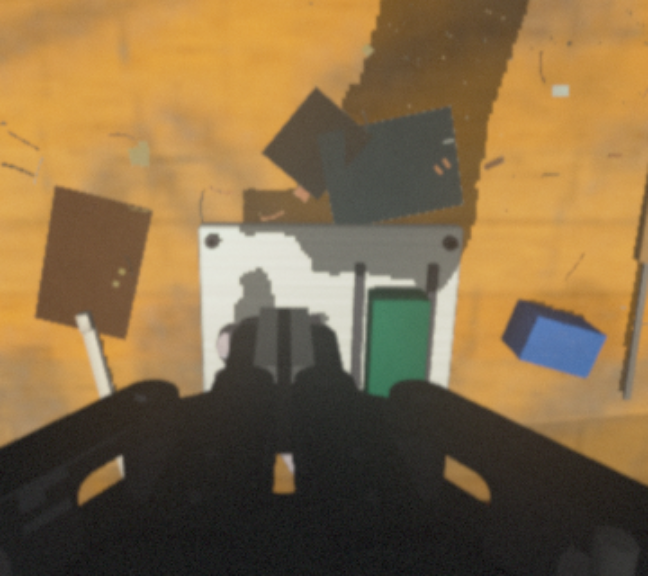

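Contact came at TCP x = 0.509, exactly where home was predicted. The picture shows the block moved down the channel, with its rear top edge near crop row 300. Next is the strap. I'll turn the wrist half round so the camera stays clear of the lever.

```bash
python3 - <<'E'
from h import *
f=pickle.load(open('w5.pkl','rb'))
print('rear',(onplane(f,160+400/1.8,60+300/1.8,.034)*1000).round(1), 'plate',(onplane(f,160+330/1.8,60+225/1.8,.012)*1000).round(1))
O=np.array([.5552,.0286]);rpy=[np.pi,0,0]
def P(q,r=.073,ex=0.):
    d=.010+.011*np.cos(q)+.009*np.sin(q)+ex
    return O+[0,-.085]+r*np.array([np.sin(q),np.cos(q)])+d*np.array([np.cos(q),-np.sin(q)])
Z=.030
robot.move_straight([.475,-.02,.26],vel=.25)
a=P(1.07,ex=.022)
robot.goto([a[0]+.01,a[1],.2],rpy)
print(robot.sense()['t'],robot.sense()['joint_pos'].round(2))
print(robot.move_straight([*a,Z],vel=.15,contact_N=8))
for q in (1.0,.85,.7,.55,.4,.25,.12):
    if robot.move_straight([*P(q),Z],vel=.07,contact_N=12): print('contact',q);break
print(robot.sense()['tcp_pos'],robot.sense()['wrist_force'])
b=P(0)
print(robot.move_straight([b[0]-.012,b[1],Z],vel=.03,contact_N=8))
s=robot.sense();print(s['t'],s['tcp_pos']-[*b,Z],s['wrist_force'])
robot.sleep(.2)
robot.move_straight([s['tcp_pos'][0]+.02,b[1],Z],vel=.15)
robot.move_straight([.60,b[1]-.03,.2],vel=.3)
f=show('wrist','w6')
cv2.imwrite('pics/w6c.png',cv2.resize(f['image'][30:380,120:520],None,fx=1.6,fy=1.6)[...,::-1])
print(robot.sense()['t'])
E
```

```text
rear [521.   27.9  34. ] plate [481.8 -11.5  12. ]
20.9333 [-0.67  0.68  1.11  1.65 -0.64  1.23 -0.99]
False
[0.58512191 0.0139275  0.02989575] [-0.09255567 -0.32763498  0.29804842]
True
25.1083 [ 0.00022419 -0.00151336  0.00041633] [ 2.18694482 -0.26609615  0.58053745]
26.3667
```

View pics/w6c.png

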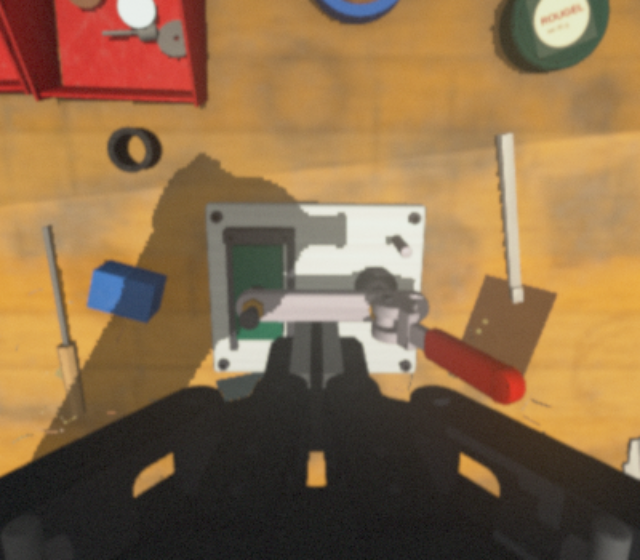

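The strap now lies straight across the block, with its tip at (248,312) near the block's centre, and the red lever points up and away at (475,365). Next I push the lever down along its arc.

```bash
python3 - <<'E'
from h import *
O=np.array([.5552,.0286])
def T(a,rho=.072,ex=0.):
    s=rho*np.cos(a)-(.0055+ex)*np.sin(a);z=.0745+rho*np.sin(a)+(.0055+ex)*np.cos(a)
    return [O[0],O[1]-.085-(s-.009),z-.019]
a=T(1.15,ex=.02)
robot.move_straight([a[0],a[1]+.02,.2],vel=.25)
print(robot.move_straight(a,vel=.15,contact_N=8))
for q in (1.1,.95,.8,.65,.5,.35,.2,.1):
    robot.move_straight(T(q),vel=.06)
    s=robot.sense();print(q,s['wrist_force'].round(1))
p=T(0);p[2]-=.012
print(robot.move_straight(p,vel=.03,contact_N=15))
s=robot.sense();print(s['t'],s['tcp_pos']-T(0),s['wrist_force'])
robot.sleep(.3);print(robot.sense()['wrist_force'])
robot.move_straight([p[0],p[1],.12],vel=.15)
robot.move_straight([.60,-.03,.22],vel=.3)
f=show('wrist','w7')
cv2.imwrite('pics/w7c.png',cv2.resize(f['image'][30:380,120:520],None,fx=1.6,fy=1.6)[...,::-1])
print(robot.sense()['t'])
E
```

```text
False
1.1 [-0.2  0.6  0. ]
0.95 [-1.   0.1  0.2]
0.8 [0.3 0.2 0.2]
0.65 [ 0.1  0.7 -0.8]
0.5 [-0.1  0.1  0.2]
0.35 [-0.  -0.1  0.4]
0.2 [-0.1 -0.3  1. ]
0.1 [-0.2  1.  -0.9]
True
30.475 [7.13590438e-05 3.86781991e-04 4.22224656e-03] [-2.55336416  1.19310614  9.54910372]
[-3.01551225  1.14947578  9.65734644]
31.975
```

View pics/w7c.png

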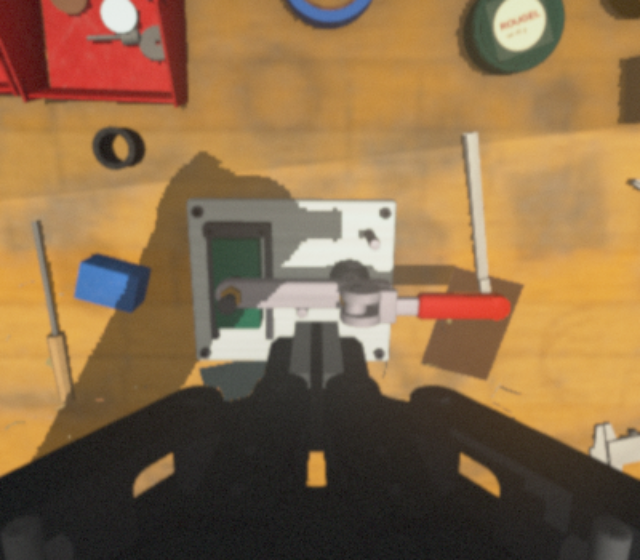

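The lever now lies level in line with the strap, red grip (420–510, 307), and the block is still in place. I'll check the lever slope and strap height from depth.

```bash
python3 - <<'E'
from h import *
f=pickle.load(open('w7.pkl','rb'));R=np.array(f['R']);D=f['range_z']
h=cv2.cvtColor(f['image'],cv2.COLOR_RGB2HSV);m=cv2.inRange(h,(0,150,90),(8,255,255))|cv2.inRange(h,(172,150,90),(179,255,255))
m=cv2.erode(m,np.ones((3,3)));v,u=np.nonzero(m);d=D[v,u]
X=(np.c_[(u-f['cx'])/f['fx']*d,(v-f['cy'])/f['fy']*d,d]-f['t'])@R
k=(abs(X[:,0]-.555)<.006)&(X[:,1]<-.09)&(X[:,1]>-.18)&(X[:,2]>.06)
X=X[k];print(len(X),X.min(0).round(3),X.max(0).round(3),np.polyfit(X[:,1],X[:,2],1),np.median(X[:,2]))
for cx,cy in [(300,294),(280,294),(320,294)]:
    uu,vv=int(120+cx/1.6),int(30+cy/1.6);dd=D[vv,uu]
    print((R.T@(np.array([(uu-f['cx'])/f['fx'],(vv-f['cy'])/f['fy'],1])*dd-f['t'])).round(4))
E
```

```text
585 [ 0.549 -0.156  0.078] [ 0.561 -0.099  0.083] [-0.00282102  0.08045902] 0.08081515809791534
[ 0.5569 -0.0193  0.0568]
[ 0.5571 -0.006   0.0573]
[ 0.5568 -0.0339  0.0565]
```

The lever is level (slope 0.003) and the strap top has dropped to 57 mm, so it is clamped. Handing in.

```bash
python3 -c "
from plant import robot
print(robot.close_job())"
```

```text
the job is handed in; nothing more can be done
None
```

The job is handed in: the last images showed the green block within about 1 mm of home, the strap across it at its stop pin and the lever level; the foot force was not measured, and no verdict came back.

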